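# Seal the push-button canisters on the grill trolley

## Robot

A 6-joint arm with a two-finger parallel gripper is mounted at the origin on the work surface. World frame = base frame: x ahead of the robot, y to its left, z up, the work surface at z = 0. Lengths are in m, angles in rad, forces in N, time in s.
With the tool pointing down it reaches from about 0.375 to 0.9 m from the base axis. Payload 3.1 kg.
Tool frame: the origin (TCP) lies at the very end of the fingers, on their centre line; the grasp point (between the pads) lies 19 mm behind it; z points along the fingers, y is the line along which they close (so a half turn about z gives the same grasp; the last joint's range is limited). The gripper opens to 85 mm and grips with 20 to 120 N. Pads are 22 mm wide; open, the fingers measure 114 mm over their backs; the gripper's body (76 mm by 85 mm) begins 54 mm behind the grasp point. The pads swing forward as they close: fully open they stand 13 mm farther back than shut.
Start: joints at [-1.369, 0.527, 1.433, -0, 1.181, -0.178], TCP at [0.232, -0.58, 0.231] pointing down, gripper open.
Joint ranges: [-3.08, 3.08], [-0.75, 2.2], [0.22, 2.44], [-1.43, 4.57], [0, 2.65], [-2.85, 2.85]. Speed limits (rad/s): [2.79, 2.79, 3.14, 3.14, 3.14, 3.14].

## Interface

Orientations are given as a unit quaternion [x, y, z, w].
In Python, from station import manip, vision gives the robot as it stands.
- The arm moves only by the tool drive_tool, never from a script. Its argument "deltas" is a list that holds one entry, the list of rows, each a list of 4 numbers: the shift along the tool's x, y, z in mm, then the turn about the tool's z in rad. A call has 1 to 5 rows; each row is the pose to reach, as a shift and turn from the pose commanded when the call began, along the tool's axes at that moment; what a row does not reach only later rows make up. A row lasts 1/12 s, in which the tool goes at most 41.7 mm and 7.16 degrees, less where a joint would pass 70% of its speed; a pose out of reach is approached as far as the arm can. A call with a gripper value outside its range is refused whole. "jaw" is the finger opening in mm, from 0 to 85.4, set as the call begins (left out, the last holds). The fingers move at their own pace and stop on an object; "force" is the grip in N (left out, the last holds). Time passes only in rows, so rows that repeat a pose let the fingers close. It gives the time, the measured TCP pose, the force, the opening and the grip force at its end, in the units of the state.
- manip.sense(): the state, without advancing time (a new reading comes with each control period).
- vision.snapshot(name): name is "scene" or "side" or "wrist"; returns the picture (384x512x3 uint8, red, green, blue); there is no depth.
- vision.camera_model(name): a dict with "camera_matrix" (3x3 intrinsics, pixels), "D" ([k1, k2, p1, p2, k3] as OpenCV has them; the pictures are not rectified), "rvec" (rotation vector, rad) and "tvec" (3), from world to camera coordinates, as OpenCV has them. Camera axes: x right, y down, z forward; pixel columns grow to the right and rows downward; lengths in m; the calibration is good to about 2 mm. A picture is of the moment at which its call begins: read the wrist's pose just before it. camera_model takes no time and is no camera call; for the wrist camera it gives the pose at the moment of the call.
- manip.sign_off(): hands the job in; it is judged then, once.
The state is a dict: "t": time; "q": joint angles; "qd": joint speeds; "tau": joint torques, N m; "tcp_pos": TCP position; "tool_rot": TCP orientation; "force": force on the tool from outside, world axes, zero at the start; "ft_torque": the same for the moment, N m; "finger_gap": opening from 0.0 (shut) to 1.0 (fully open); "gripper_force": force on a finger pad.
Only numpy, scipy, OpenCV 4.12 (cv2) and the standard library are available. Lean on these libraries where they do the work, as an engineer would, in place of code of your own. Each camera call takes 0.05 s, during which the arm holds its last target. There are 200 camera calls.

## Task

Seal three of the canisters against the evening damp by tapping the round button in each lid with a fingertip until it is fully down: first the short square one with the rock salt, then the round one with the walnuts, and last the tall square one with the smoking wood. Tap each lightly, and leave the button of the oblong cork canister up. Do not lift, tip or shift the canisters, and do not disturb anything else on the trolley.

Things in the scene. Friction and masses are not known exactly. Their poses are not given: they have to be found in the camera images.
- short_canister: short square canister: clear plastic 86 x 86 mm body with pieces of rock salt in it, white 90 x 90 mm lid, lid top 75 mm above the work surface; loose, 0.3 to 0.95 kg. Origin at the centre of its underside, z up.
- short_press (a point): centre of the flat top of the short canister's seal button, a white round button 42 mm across in the middle of the lid, its top 19 mm above the lid when up and 7 mm above it when sealed; this point goes down with it. The top is a springy silicone cap on the plunger: it gives 1 mm for each 3 N, 6 mm at most, and comes back.
- short_button (a joint): how far the plunger of the short canister's seal button (under the cap) has been pressed down, m: 0 up (unsealed; it starts within 2 mm of this), 0.012 fully down against its stop (sealed). It slides straight down against about 4 N of friction and stays where it is left; it does not spring back.
- round_canister: round canister: clear plastic body 92 mm across with walnuts in it, white round lid 96 mm across, lid top 110 mm above the work surface; loose, 0.3 to 0.95 kg. Origin at the centre of its underside, z up.
- round_press (a point): centre of the flat top of the round canister's seal button, a white round button 42 mm across in the middle of the lid, its top 19 mm above the lid when up and 7 mm above it when sealed; this point goes down with it. The top is a springy silicone cap on the plunger: it gives 1 mm for each 3 N, 6 mm at most, and comes back.
- round_button (a joint): how far the plunger of the round canister's seal button (under the cap) has been pressed down, m: 0 up (unsealed; it starts within 2 mm of this), 0.012 fully down against its stop (sealed). It slides straight down against about 4 N of friction and stays where it is left; it does not spring back.
- tall_canister: tall square canister: clear plastic 86 x 86 mm body with chunks of smoking wood in it, white 90 x 90 mm lid, lid top 160 mm above the work surface; loose, 0.3 to 0.95 kg. Origin at the centre of its underside, z up.
- tall_press (a point): centre of the flat top of the tall canister's seal button, a white round button 42 mm across in the middle of the lid, its top 19 mm above the lid when up and 7 mm above it when sealed; this point goes down with it. The top is a springy silicone cap on the plunger: it gives 1 mm for each 3 N, 6 mm at most, and comes back.
- tall_button (a joint): how far the plunger of the tall canister's seal button (under the cap) has been pressed down, m: 0 up (unsealed; it starts within 2 mm of this), 0.012 fully down against its stop (sealed). It slides straight down against about 4 N of friction and stays where it is left; it does not spring back.
- oblong_canister: oblong canister, to be left unsealed: clear plastic 106 (x) x 66 (y) mm body with bottle corks in it, white 110 x 70 mm lid, lid top 115 mm above the work surface; loose, 0.3 to 0.95 kg. Origin at the centre of its underside, z up.
- oblong_press (a point): centre of the flat top of the oblong canister's seal button, a white round button 42 mm across in the middle of the lid, its top 19 mm above the lid when up and 7 mm above it when sealed; this point goes down with it. The top is a springy silicone cap on the plunger: it gives 1 mm for each 3 N, 6 mm at most, and comes back.
- oblong_button (a joint): how far the plunger of the oblong canister's seal button (under the cap) has been pressed down, m: 0 up (unsealed; it starts within 2 mm of this), 0.012 fully down against its stop (sealed). It slides straight down against about 4 N of friction and stays where it is left; it does not spring back.
- salt_cellar: round dark wooden salt cellar 86 mm across and 48 mm high with a 11 mm thick swivel lid (partly swung aside) on top; loose bystander. Origin at the centre of its underside.
- corkscrew: chrome lever corkscrew with two side levers lying flat, about 175 mm long, 70 mm wide, 31 mm high; loose bystander. Origin at the work surface under its middle, x along its length.
- carafe: empty clear glass carafe, 92 mm across, 215 mm high; loose bystander. Origin at the centre of its underside.
- plates: stack of three white melamine plates, 216 mm across, 37 mm high; loose bystander. Origin at the centre of its underside.
- pepper_mill: wooden pepper mill 54 mm across, 160 mm high; loose bystander. Origin at the centre of its underside.
- oil_bottle: green glass oil bottle 64 mm across, 230 mm high; loose bystander. Origin at the centre of its underside.
- cellar_lid_knob (a point): small brass knob on the swivel lid of the salt cellar; 61 mm above the work surface. The lid is to be left as it is.
Mind the look-alikes: they are no part of the job. Leave any orange or pink look-alike of the short_canister alone.

How it is judged:
By the outcome, as a careful person would: the job done as asked, in the order asked, and still so for the second after the job is handed in, with the robot touching nothing.
It also fails if it takes over 48 s, if anything falls off the work surface, if the arm or the gripper's body presses on something with over 40 N, if the wrist force passes 120 N, or if a joint passes its speed limit or range.

## Working session

There is one attempt and no reset: what is moved stays moved. The work goes in short steps, Python scripts to look and compute and a tool call to move; the robot and the scene stay as the last step left them, time stands still between calls to the robot, and variables do not carry over. Pictures are saved under pics/ and viewed, at most 10 in all, crops included, and the job is handed in when it is done.

Besides the shell and the picture viewer there is one more tool, called after ">>>" as name([rows], argument=value, ...), one row to a line, values as JSON. drive_tool: Moves the arm, as the interface text tells. Its arguments: {"type":"object","properties":{"deltas":{"type":"array"},"jaw":{"type":"number"},"force":{"type":"number"}},"required":["deltas"]}

```bash
mkdir -p pics; python3 - <<'E'
from station import manip, vision
import cv2
s=manip.sense(); print(s['t'],s['tcp_pos'],s['tool_rot'],s['force'])
for n in("scene","side"):
    cv2.imwrite(f"pics/{n}0.png",vision.snapshot(n)[:,:,::-1])
    m=vision.camera_model(n); R=cv2.Rodrigues(m['rvec'])[0] if True else 0
    import numpy as np
    print(n,(-R.T@np.array(m['tvec']).reshape(3)).round(3), R[2].round(2))
E
```

```text
0.0 [ 0.23215819 -0.57950523  0.23035159] [ 9.81928816e-01  1.89247574e-01 -1.00563470e-05 -1.07540910e-03] [ 0.69599704 -0.7435578   0.69611156]
scene [ 0.922 -0.552  1.104] [-0.33  0.51 -0.79]
side [0.013 0.714 0.91 ] [ 0.45 -0.58 -0.68]
```

View pics/scene0.png

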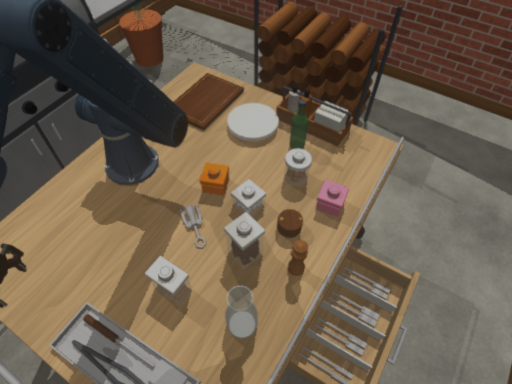

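View pics/side0.png

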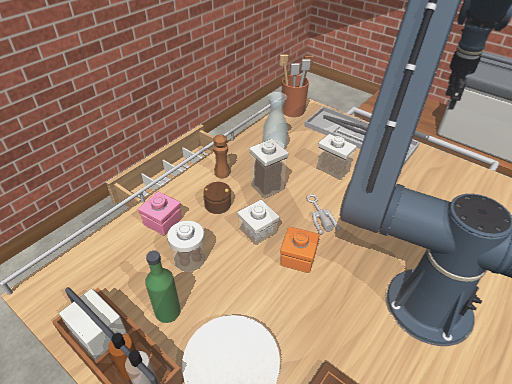

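Scene view: white lids at short (249,193), tall (244,230), round (298,160), oblong (167,273). The look-alikes are orange (214,175) and pink (332,195). Side view: short (258,213), tall (268,148), round (185,232), oblong (337,142), orange (300,238), pink (160,203). I choose the white short one with grey-white salt, and check it in a close crop.

```bash
cat > h.py <<'E'
from station import manip, vision
import cv2, numpy as np
def ray(n,uv,m=None):
    m=m or vision.camera_model(n); K=np.array(m['camera_matrix']);D=np.array(m['D'])
    R=cv2.Rodrigues(np.array(m['rvec'],float))[0]; C=-R.T@np.array(m['tvec'],float).reshape(3)
    p=cv2.undistortPoints(np.array([[uv]],float),K,D)[0,0]
    return C,R.T@np.array([p[0],p[1],1.])
def atz(n,uv,z,m=None):
    C,d=ray(n,uv,m); return C+d*(z-C[2])/d[2]
def pix(n,P,m=None):
    m=m or vision.camera_model(n)
    return cv2.projectPoints(np.array([P],float),np.array(m['rvec'],float),np.array(m['tvec'],float),np.array(m['camera_matrix']),np.array(m['D']))[0][0,0]
E
python3 - <<'E'
from h import *
Z=dict(short=.094,round=.129,tall=.179,oblong=.134)
px=dict(short=((249,191),(258,210)),round=((298,157),(185,229)),tall=((244,228),(268,146)),oblong=((167,270),(337,140)))
rows=[]
for k in Z:
    a=atz('scene',px[k][0],Z[k]);b=atz('side',px[k][1],Z[k]);print(k,a.round(4),b.round(4))
I={n:cv2.imread(f'pics/{n}0.png') for n in('scene','side')}
def crop(n,uv):
    M=np.float32([[6.5,0,130-6.5*uv[0]-0],[0,6.5,130-6.5*uv[1]]])
    return cv2.warpAffine(I[n],M,(260,260),flags=cv2.INTER_CUBIC)
cv2.imwrite('pics/c.png',np.vstack([np.hstack([crop(n,px[k][i]) for k in('short','round','tall')]) for i,n in enumerate(('scene','side'))]))
E
```

```text
short [0.505 0.077 0.094] [0.4955 0.0845 0.094 ]
round [0.5849 0.2739 0.129 ] [0.5788 0.2861 0.129 ]
tall [ 0.6002 -0.0964  0.179 ] [ 0.5916 -0.0834  0.179 ]
oblong [ 0.476  -0.3066  0.134 ] [ 0.4705 -0.3057  0.134 ]
```

View pics/c.png

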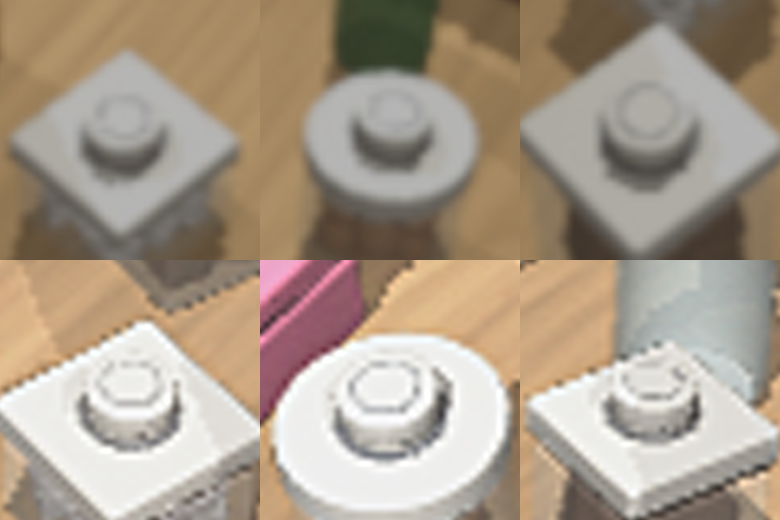

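The crop shows white square lids over grey-white salt (short) and brown wood (tall), and a round lid over walnuts, so the choice holds. Refined button-top centres, scene/side: short (248.1,188.7)/(257.7,208.8), round (298.6,153.6)/(184.1,228.2), tall (243.7,224.8)/(268.6,144.5).

```bash
python3 - <<'E'
from h import *
Z=dict(short=.094,round=.129,tall=.179)
px=dict(short=((248.1,188.7),(257.7,208.8)),round=((298.6,153.6),(184.1,228.2)),tall=((243.7,224.8),(268.6,144.5)))
for k in Z:
    (C1,d1),(C2,d2)=ray('scene',px[k][0]),ray('side',px[k][1])
    A=np.stack([d1,-d2],1); s=np.linalg.lstsq(A,C2-C1,rcond=None)[0]
    p,q=C1+s[0]*d1,C2+s[1]*d2
    print(k,atz('scene',px[k][0],Z[k]).round(4),atz('side',px[k][1],Z[k]).round(4),'tri',((p+q)/2).round(4),np.linalg.norm(p-q).round(4))
print('carafe',atz('side',(276,97),.215).round(3),atz('scene',(238,295),.215).round(3),'mill',atz('side',(222,138),.16).round(3),'oil',atz('side',(153,257),.23).round(3))
m=vision.camera_model('wrist');R=cv2.Rodrigues(np.array(m['rvec']))[0];print('cam-tcp',(-R.T@np.array(m['tvec']).reshape(3)-manip.sense()['tcp_pos']).round(3),R[2].round(2))
E
```

```text
short [0.4971 0.0836 0.094 ] [0.4992 0.0813 0.094 ] tri [0.498  0.0826 0.0958] 0.0003
round [0.579  0.2895 0.129 ] [0.5826 0.2857 0.129 ] tri [0.5802 0.2871 0.1319] 0.0005
tall [ 0.5935 -0.0878  0.179 ] [ 0.5948 -0.0907  0.179 ] tri [ 0.5938 -0.0888  0.1806] 0.0006
carafe [ 0.712 -0.284  0.215] [ 0.706 -0.284  0.215] mill [ 0.747 -0.044  0.16 ] oil [0.501 0.439 0.23 ]
cam-tcp [0.067 0.027 0.143] [-0.26 -0.1  -0.96]
```

>>> drive_tool([
  [[28,-29,0,0],[56,-58,0,0],[84,-87,0,0],[112,-116,0,0],[140,-145,0,0]],
], jaw=0, force=30)

```text
t: 0.52
tcp_pos: [0.3085, -0.3915, 0.2309]
tool_rot: [0.982, 0.189, -0.0, -0.001]
force: [1.1, 0.1, -0.1]
finger_gap: 0.301
gripper_force: 0.0
```

>>> drive_tool([
  [[28,-29,0,0],[56,-58,0,0],[84,-87,0,0],[112,-116,0,0],[140,-145,0,0]],
])

```text
t: 0.93
tcp_pos: [0.3846, -0.2049, 0.2312]
tool_rot: [0.982, 0.189, -0.0, -0.0]
force: [1.3, -1.1, -0.1]
finger_gap: -0.002
gripper_force: 0.0
```

>>> drive_tool([
  [[28,-29,0,0],[56,-58,0,0],[84,-87,0,0],[112,-116,0,0],[140,-145,0,0]],
])

```text
t: 1.35
tcp_pos: [0.4607, -0.0182, 0.2312]
tool_rot: [0.982, 0.189, -0.0, -0.0]
force: [0.4, 0.0, -0.0]
finger_gap: 0.0
gripper_force: 0.0
```

>>> drive_tool([
  [[24,-26.5,0,0],[48,-53,10,0],[72,-80,30,0],[72,-80,60,0],[72,-80,90,0]],
])

```text
t: 1.77
tcp_pos: [0.4988, 0.0831, 0.1408]
tool_rot: [0.981, 0.191, 0.002, 0.0]
force: [0.4, 0.0, -0.4]
finger_gap: -0.002
gripper_force: 0.0
```

```bash
python3 - <<'E'
from h import *
s=manip.sense();print(s['t'],s['tcp_pos'],s['force'])
m=vision.camera_model('wrist');w=vision.snapshot('wrist');e=vision.snapshot('side')[:,:,::-1]
print('tcp in wrist',pix('wrist',s['tcp_pos'],m),'btn',pix('wrist',(.498,.0825,.094),m),'tcp side',pix('side',s['tcp_pos']))
cv2.imwrite('pics/w1.png',np.hstack([w[:,:,::-1][:,56:456],cv2.resize(e[120:312,160:360],(400,384),interpolation=3)]))
E
```

```text
1.7667 [0.49882438 0.08311066 0.14084829] [ 0.39037372  0.00318846 -0.39508556]
tcp in wrist [252.30397356 250.24466189] btn [252.53830085 215.73390554] tcp side [257.66590169 197.45355202]
```

View pics/w1.png

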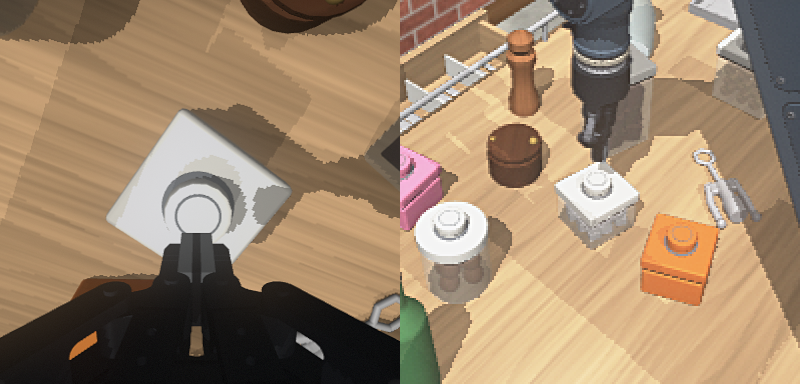

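The wrist view shows the ringed button at (255,213), predicted at (252,216), so the aim is good to about 1 mm. Descending.

>>> drive_tool([
  [[0,0,15,0],[0,0,30,0],[0,0,40,0],[0,0,44,0],[0,0,46,0]],
])

```text
t: 2.28
tcp_pos: [0.4978, 0.0804, 0.0955]
tool_rot: [0.982, 0.189, -0.0, -0.0]
force: [-0.8, -0.1, 0.6]
finger_gap: 0.003
gripper_force: 0.0
```

>>> drive_tool([
  [[0,0,1,0],[0,0,2,0],[0,0,3,0],[0,0,4,0],[0,0,5,0]],
])

```text
t: 2.7
tcp_pos: [0.4982, 0.0807, 0.0909]
tool_rot: [0.982, 0.189, 0.001, 0.0]
force: [-1.3, -0.3, 4.2]
finger_gap: -0.003
gripper_force: 1.8
```

>>> drive_tool([
  [[0,0,2,0],[0,0,4,0],[0,0,6,0],[0,0,7,0],[0,0,8,0]],
])

```text
t: 3.12
tcp_pos: [0.4982, 0.0807, 0.0823]
tool_rot: [0.982, 0.189, 0.001, 0.0]
force: [0.5, -1.0, 3.8]
finger_gap: 0.0
gripper_force: 1.8
```

>>> drive_tool([
  [[0,0,1,0],[0,0,2,0],[0,0,2,0]],
])

```text
t: 3.37
tcp_pos: [0.4981, 0.0807, 0.0803]
tool_rot: [0.982, 0.189, 0.0, 0.0]
force: [0.9, -0.8, 5.5]
finger_gap: -0.0
gripper_force: 2.5
```

>>> drive_tool([
  [[0,0,1,0],[0,0,1,0]],
])

```text
t: 3.53
tcp_pos: [0.4982, 0.0807, 0.0796]
tool_rot: [0.982, 0.189, 0.001, 0.0]
force: [0.8, -0.7, 6.7]
finger_gap: 0.007
gripper_force: 3.5
```

>>> drive_tool([
  [[0,0,1,0],[0,0,1,0]],
])

```text
t: 3.7
tcp_pos: [0.4982, 0.0807, 0.0789]
tool_rot: [0.982, 0.189, 0.001, 0.0]
force: [1.3, -2.1, 9.7]
finger_gap: 0.0
gripper_force: 4.6
```

Force climbs about 3 N/mm past 4 N, so the plunger is at its stop. Up, and on to the round one.

>>> drive_tool([
  [[0,0,-10,0],[0,0,-40,0],[0,0,-80,0],[12,-13,-90,0],[38,-40,-90,0]],
])

```text
t: 4.12
tcp_pos: [0.5181, 0.1303, 0.1715]
tool_rot: [0.982, 0.187, 0.001, 0.001]
force: [1.2, -0.2, -0.4]
finger_gap: 0.0
gripper_force: 0.0
```

>>> drive_tool([
  [[28,-29,0,0],[56,-58,0,0],[84,-87,0,0],[105,-111,0,0],[115,-121,0,0]],
])

```text
t: 4.53
tcp_pos: [0.5796, 0.2913, 0.1679]
tool_rot: [0.982, 0.191, -0.0, -0.001]
force: [1.2, -0.2, -0.0]
finger_gap: -0.003
gripper_force: 0.0
```

>>> drive_tool([
  [[0,0,10,0],[0,0,20,0],[0,0,28,0],[0,0,30,0],[0,0,30,0]],
])

```text
t: 4.95
tcp_pos: [0.5783, 0.2853, 0.1366]
tool_rot: [0.982, 0.188, -0.002, 0.0]
force: [0.6, -0.3, 0.2]
finger_gap: 0.001
gripper_force: 0.0
```

>>> drive_tool([
  [[2,-1,0,0],[2,-1,3,0],[2,-1,6,0],[2,-1,8,0],[2,-1,10,0]],
])

```text
t: 5.37
tcp_pos: [0.5814, 0.2887, 0.1283]
tool_rot: [0.982, 0.189, 0.0, 0.0]
force: [0.2, 0.3, 1.1]
finger_gap: 0.0
gripper_force: 0.3
```

>>> drive_tool([
  [[0,0,2,0],[0,0,4,0],[0,0,6,0],[0,0,7,0],[0,0,8,0]],
])

```text
t: 5.78
tcp_pos: [0.5814, 0.2887, 0.1204]
tool_rot: [0.982, 0.189, 0.0, 0.0]
force: [-1.0, -1.9, 4.2]
finger_gap: -0.004
gripper_force: 1.8
```

>>> drive_tool([
  [[0,0,1,0],[0,0,2,0],[0,0,2,0]],
])

```text
t: 6.03
tcp_pos: [0.5814, 0.2887, 0.1182]
tool_rot: [0.982, 0.189, 0.0, 0.0]
force: [-1.1, -1.3, 3.3]
finger_gap: 0.001
gripper_force: 1.6
```

>>> drive_tool([
  [[0,0,1,0],[0,0,2,0],[0,0,2,0]],
])

```text
t: 6.28
tcp_pos: [0.5814, 0.2887, 0.1161]
tool_rot: [0.982, 0.189, -0.0, 0.0]
force: [-1.1, -1.5, 3.1]
finger_gap: 0.001
gripper_force: 1.6
```

>>> drive_tool([
  [[0,0,1,0],[0,0,1,0]],
])

```text
t: 6.45
tcp_pos: [0.5814, 0.2887, 0.1154]
tool_rot: [0.982, 0.189, 0.0, 0.0]
force: [-0.6, -1.5, 5.0]
finger_gap: 0.002
gripper_force: 2.5
```

>>> drive_tool([
  [[0,0,1,0],[0,0,1,0]],
])

```text
t: 6.62
tcp_pos: [0.5814, 0.2887, 0.1148]
tool_rot: [0.982, 0.189, 0.0, 0.0]
force: [-1.5, -2.0, 6.3]
finger_gap: 0.003
gripper_force: 3.4
```

>>> drive_tool([
  [[0,0,1,0],[0,0,1,0]],
])

```text
t: 6.78
tcp_pos: [0.5814, 0.2887, 0.1142]
tool_rot: [0.982, 0.189, 0.0, 0.0]
force: [-2.4, -2.4, 8.5]
finger_gap: -0.003
gripper_force: 4.3
```

Sealed here too (8.5 N, cap about 2.8 mm in, TCP height matches). Up, and on to the tall one.

>>> drive_tool([
  [[0,0,-10,0],[0,0,-40,0],[0,0,-80,0],[0,0,-106,0],[-9,25,-106,0]],
])

```text
t: 7.2
tcp_pos: [0.5861, 0.2674, 0.2263]
tool_rot: [0.981, 0.191, 0.008, -0.002]
force: [0.8, 0.1, 0.1]
finger_gap: 0.001
gripper_force: 0.0
```

>>> drive_tool([
  [[-13,36,0,0],[-26,72,0,0],[-39,108,0,0],[-52,144,0,0],[-65,180,0,0]],
])

```text
t: 7.62
tcp_pos: [0.5887, 0.0697, 0.2192]
tool_rot: [0.982, 0.189, 0.0, -0.0]
force: [0.1, 0.9, -0.5]
finger_gap: 0.002
gripper_force: 0.0
```

>>> drive_tool([
  [[-13,36,0,0],[-26,72,0,0],[-39,108,0,0],[-50,138,0,0],[-55,150,0,0]],
])

```text
t: 8.03
tcp_pos: [0.5941, -0.0931, 0.2192]
tool_rot: [0.982, 0.187, 0.001, 0.001]
force: [0.8, 0.5, 0.4]
finger_gap: 0.001
gripper_force: 0.0
```

>>> drive_tool([
  [[0,0,8,0],[0,0,16,0],[0,0,22,0],[0,0,24,0],[0,0,24,0]],
])

```text
t: 8.45
tcp_pos: [0.5927, -0.0866, 0.194]
tool_rot: [0.982, 0.19, -0.001, -0.001]
force: [0.1, 0.4, 0.0]
finger_gap: 0.003
gripper_force: 0.0
```

>>> drive_tool([
  [[0,2,2,0],[0,2,7,0],[0,2,12,0],[0,2,15,0],[0,2,17,0]],
])

```text
t: 8.87
tcp_pos: [0.594, -0.0904, 0.1777]
tool_rot: [0.982, 0.189, -0.0, -0.0]
force: [-1.5, 1.1, 1.8]
finger_gap: 0.001
gripper_force: 0.9
```

>>> drive_tool([
  [[0,0,2,0],[0,0,4,0],[0,0,6,0],[0,0,7,0],[0,0,8,0]],
])

```text
t: 9.28
tcp_pos: [0.594, -0.0904, 0.1704]
tool_rot: [0.982, 0.189, -0.0, -0.0]
force: [-3.1, 1.5, 4.0]
finger_gap: 0.001
gripper_force: 1.8
```

>>> drive_tool([
  [[0,0,1,0],[0,0,2,0],[0,0,2,0]],
])

```text
t: 9.53
tcp_pos: [0.594, -0.0904, 0.1681]
tool_rot: [0.982, 0.189, -0.0, -0.0]
force: [-2.3, 2.4, 2.2]
finger_gap: 0.003
gripper_force: 1.6
```

>>> drive_tool([
  [[0,0,1,0],[0,0,2,0],[0,0,2,0]],
])

```text
t: 9.78
tcp_pos: [0.5941, -0.0905, 0.166]
tool_rot: [0.982, 0.189, -0.0, -0.0]
force: [-1.8, 2.4, 3.2]
finger_gap: -0.003
gripper_force: 1.6
```

>>> drive_tool([
  [[0,0,1,0],[0,0,1,0]],
])

```text
t: 9.95
tcp_pos: [0.5943, -0.0906, 0.1654]
tool_rot: [0.982, 0.189, 0.0, -0.0]
force: [-2.2, 2.7, 5.3]
finger_gap: 0.006
gripper_force: 2.5
```

>>> drive_tool([
  [[0,0,1,0],[0,0,1,0]],
])

```text
t: 10.12
tcp_pos: [0.5943, -0.0906, 0.1647]
tool_rot: [0.982, 0.189, 0.0, 0.0]
force: [-3.2, 2.3, 7.4]
finger_gap: 0.002
gripper_force: 3.4
```

>>> drive_tool([
  [[0,0,1,0],[0,0,1,0]],
])

```text
t: 10.28
tcp_pos: [0.5943, -0.0906, 0.1641]
tool_rot: [0.982, 0.189, 0.0, 0.0]
force: [-4.1, 2.6, 7.7]
finger_gap: -0.002
gripper_force: 4.3
```

>>> drive_tool([
  [[0,0,-10,0],[0,0,-35,0],[0,0,-70,0],[0,0,-105,0],[0,0,-110,0]],
])

```text
t: 10.7
tcp_pos: [0.5987, -0.0925, 0.2803]
tool_rot: [0.982, 0.189, 0.006, 0.004]
force: [0.8, -0.3, -0.0]
finger_gap: 0.0
gripper_force: 0.0
```

>>> drive_tool([
  [[-30,20,0,0],[-60,40,0,0],[-90,60,0,0],[-110,75,0,0],[-110,75,0,0]],
])

```text
t: 11.12
tcp_pos: [0.5184, -0.2057, 0.2734]
tool_rot: [0.982, 0.187, -0.0, 0.002]
force: [0.2, -0.1, 0.5]
finger_gap: 0.001
gripper_force: 0.0
```

```bash
python3 - <<'E'
from h import *
print(manip.sense()['t'],manip.sense()['force'])
a=vision.snapshot('scene')[:,:,::-1];b=vision.snapshot('side')[:,:,::-1]
f=lambda I,x,y:cv2.resize(I[y:y+150,x:x+100],(400,600),interpolation=cv2.INTER_CUBIC)
g=lambda I,x,y:cv2.resize(I[y:y+150,x:x+200],(800,600),interpolation=cv2.INTER_CUBIC)
A=cv2.resize(a[130:330,130:360],(400,348),interpolation=3);B=cv2.resize(b[120:290,140:335],(400,348),interpolation=3)
cv2.imwrite('pics/end.png',np.hstack([A,B]))
E
```

```text
11.1167 [ 0.15845697 -0.10517193  0.54591398]
```

View pics/end.png

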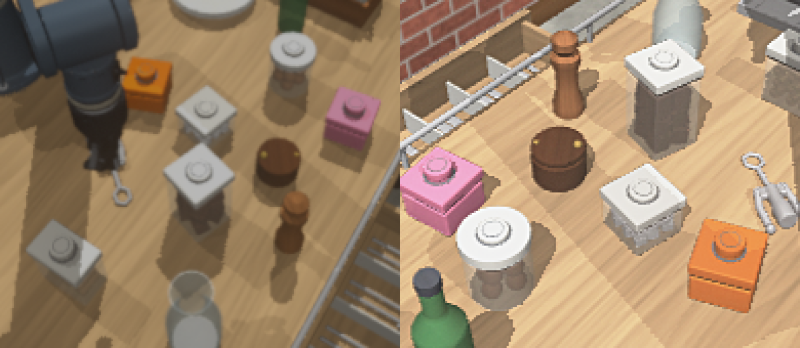

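The picture shows the short, round and tall buttons all low (crop at (643,190), (493,232) and (664,60)). The oblong button at (64,247) is still up, and nothing has moved.

```bash
python3 -c "
from station import manip
print(manip.sign_off())"
```

```text
the job is handed in; nothing more can be done
None
```

I sealed the short, round and tall canisters in that order with light taps (under 10 N each); the oblong one is still up, nothing else looks disturbed in the last pictures, and the job was handed in at about 11 s of the 48 s allowed.

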